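# Put the taper tools away in the tool drawer

## Task

Pull the tool drawer, left ajar, fully out, stand every taper tool from the black mat upright in a blue cup of its own with its cone fully down in the cup, and slide the aluminium divider plate from the wooden block down into its slot in the drawer until it stands on the drawer's floor. Then push the drawer fully shut, with everything still in place. Leave the other things on the bench where they are.

Things in the scene. Friction and masses are not known exactly. Their poses are not given: they have to be found in the camera images.
- chuck_head (a point): Steel taper tool (may be absent): collet chuck, dark head 40 mm wide; on the mat at first. Heights above its foot: convex cone 0-14 mm (46 mm wide at the flat foot, 60 at the top), flange 66 mm wide 14-21, head 21-65 (light, hollow). 0.25-0.49 kg. The point is on the axis in the head, 43 mm above the foot; z up the axis. Grip the head, fingertips above the flange.
- endmill_head (a point): Steel taper tool (may be absent): end-mill holder, head 34 mm wide, 8 mm brass cutter on top; on the mat at first. Heights above its foot: convex cone 0-14 mm (46 mm wide at the flat foot, 60 at the top), flange 66 mm wide 14-21, head 21-65 (light, hollow). 0.25-0.49 kg. The point is on the axis in the head, 43 mm above the foot; z up the axis. Grip the head, fingertips above the flange.
- facemill_head (a point): Steel taper tool (may be absent): face mill, head 44 mm wide, five inserts round its top; on the mat at first. Heights above its foot: convex cone 0-14 mm (46 mm wide at the flat foot, 60 at the top), flange 66 mm wide 14-21, head 21-65 (light, hollow). 0.25-0.49 kg. The point is on the axis in the head, 43 mm above the foot; z up the axis. Grip the head, fingertips above the flange.
- drillchuck_head (a point): Steel taper tool (may be absent): drill chuck, dark head 37 mm wide, top 10 mm coned; on the mat at first. Heights above its foot: convex cone 0-14 mm (46 mm wide at the flat foot, 60 at the top), flange 66 mm wide 14-21, head 21-65 (light, hollow). 0.25-0.49 kg. The point is on the axis in the head, 43 mm above the foot; z up the axis. Grip the head, fingertips above the flange.
- cup1 (a point): Blue concave cup in the drawer, front row, right as the robot sees it. Point: centre of its mouth; axes as slot. Inside 59 mm wide at the mouth, 11.5 mm deep, narrowing with the tools' cone, so that a tool centres itself. Takes any tool; seated, its head point is about 31.5 mm above this point, foot on the cup floor, the flange 2 to 3 mm clear of the rim.
- cup2 (a point): Blue concave cup in the drawer, front row, left as the robot sees it. Point: centre of its mouth; axes as slot. Inside 59 mm wide at the mouth, 11.5 mm deep, narrowing with the tools' cone, so that a tool centres itself. Takes any tool; seated, its head point is about 31.5 mm above this point, foot on the cup floor, the flange 2 to 3 mm clear of the rim.
- cup3 (a point): Blue concave cup in the drawer, rear row, right as the robot sees it. Point: centre of its mouth; axes as slot. Inside 59 mm wide at the mouth, 11.5 mm deep, narrowing with the tools' cone, so that a tool centres itself. Takes any tool; seated, its head point is about 31.5 mm above this point, foot on the cup floor, the flange 2 to 3 mm clear of the rim.
- cup4 (a point): Blue concave cup in the drawer, rear row, left as the robot sees it. Point: centre of its mouth; axes as slot. Inside 59 mm wide at the mouth, 11.5 mm deep, narrowing with the tools' cone, so that a tool centres itself. Takes any tool; seated, its head point is about 31.5 mm above this point, foot on the cup floor, the flange 2 to 3 mm clear of the rim.
- slot (a point): Middle of the divider's slot, on the drawer's floor in its left part; x along the slot, into the unit, z up. Two upright steel channels, 44 mm high, take the plate's ends; clear room 114 x 8.5 mm, mouths flared. Home, the plate stands on the floor, its centre 35 mm above this point. The nearest cups are 58 mm to the right, the drawer's left side 64 mm away.
- divider_mid (a point): Centre of the aluminium divider plate: 110 mm long (x), 6 mm thick (y), 70 mm high (z), 0.14 kg. It starts standing upright in the slot of the wooden block; the upper 46 mm stand out: pinch its top edge across the thickness and lift straight up. Either end may lead.
- block: Fixed wooden block, 140 x 54 mm and 36 mm high, on the black mat (mat 2 mm thick); slot along its x, 116 x 10 mm, 24 mm deep. Origin: centre of its underside.
- handle (a point): Middle of the drawer's steel bar handle: 11 mm thick, 130 mm long (y), 42 mm before the drawer's front with 36 mm clear behind it, 24 mm below the unit's flat top. x looks into the unit: the drawer opens towards -x of this point.
- drawer (a joint): How far the drawer is pushed in: 0 fully out at its stop, 0.21 m shut; it starts ajar; about 2 N moves it, and it stays where it is left. Cups and slot move with it; all are clear of the roof when it is fully out.
- unit: Grey fixed one-drawer unit, 310 mm deep (x), 300 wide, 122 high, with a roof. Origin: middle of the lower edge of its front; x into the unit. Its drawer has a front 96 mm high and sides 50 mm high, both at least 46 mm from any cup's centre. Cups: 80 mm apart along x, 82 along y, mouths 38 mm above the bench.
- oiler: Bystander, not part of the job: white bottle 130 mm high, beyond the mat. Origin at its underside or middle.
- insertpot: Bystander, not part of the job: steel cup 60 mm high, beyond the mat. Origin at its underside or middle.
- spanner: Bystander, not part of the job: spanner 170 mm long lying to the robot's right. Origin at its underside or middle.
There are look-alikes about, which are no part of the job. What is shaped like the part that bears endmill_head but green or turquoise is not meant. Of the things shaped like the part that bears divider_mid, the aluminium one is meant.

How it is judged:
By the outcome, as a careful person would: the job done as asked, in the order asked, and still so for the second after the job is handed in, with the robot touching nothing.
Of chuck, endmill, facemill, drillchuck only 3 to 4 are there at a start; the rules pass over those that are not, and their reading is None.
At some moment in a run one of chuck, endmill, facemill, drillchuck may be knocked a few centimetres aside while the robot is not near it.
It also fails if it takes over 210 s, if anything falls off the work surface, if the arm or the gripper's body presses on something with over 40 N, if the wrist force passes 120 N, or if a joint passes its speed limit or range.

## Robot

A 6-joint arm with a two-finger parallel gripper is mounted at the origin on the work surface. World frame = base frame: x ahead of the robot, y to its left, z up, the work surface at z = 0. Lengths are in m, angles in degrees, forces in N, time in s.
With the tool pointing down it reaches from about 0.35 to 0.875 m from the base axis. Payload 4.2 kg.
Tool frame: the origin (TCP) lies between the finger pads; the fingertips stand 17 mm ahead of it and the grasp point (between the pads) lies 2 mm behind it (env.tip_reach is the y of the fingertips in the tool frame, in m); y points along the fingers, z is the direction in which the jaws open and shut, and the axes are right-handed (so a half turn about y gives the same grasp; the last joint's range is limited). The gripper opens to 87 mm and grips with 3 to 60 N. Pads are 19 mm wide; open, the fingers measure 117 mm over their backs; the gripper's body (75 mm by 190 mm) begins 51 mm behind the grasp point.
Start: joints at [-55.657, 22.042, 0.453, 0, -68.411, -14.817], TCP at [0.209, -0.589, 0.24] pointing down, gripper open.
Joint ranges: [-179.83, 179.83], [-69.29, 118.12], [-61.27, 80.66], [-181.25, 117.63], [-171.15, -9.14], [-177.46, 177.46]. Speed limits (degrees/s): [159.86, 159.86, 180, 180, 180, 180].

## Interface

Orientations are given as [roll, pitch, yaw] about the fixed x, y, z axes, in that order (R = Rz(yaw) Ry(pitch) Rx(roll)).
In Python, from workcell import env gives the robot as it stands. The module is installed in compiled form; this text tells all that it offers. Calls block until the motion is done:
- env.goto(position, orientation): joint-space move of the TCP to a pose.
- env.move_straight(position, rotation=None, rate=0.15, force_limit=None): straight line of the TCP; rotation=None keeps the orientation; rate is the mean speed in m/s. With force_limit (N) it stops when the force on the tool has changed by that much, and returns True; else False.
- env.set_joints(angles): joint-space move.
- env.gripper_to(opening, grasp_force=None): opening from 0.0 (shut) to 1.0 (fully open); grasp_force is the grip in N (None keeps the last); returns when the fingers have stopped.
- env.dwell(seconds).
- env.inverse_kinematics(position, orientation): joint angles nearest the present ones, or None.
- env.read_state(): the state.
- env.grab_frame(name): name is "side" or "top"; returns a dict with "image" (420x560x3 uint8, blue, green, red), "fx", "fy", "cx", "cy" (pixels), "position" and "orientation" of the camera in the world. Camera axes: x right, y up, looking along -z (the intrinsics and any distortion apply to the point x, -y, -z); pixel columns grow to the right and rows downward; lengths in m; the calibration is good to about 2 mm. A picture is of the moment at which its call begins. There is no depth.
A pose or a line that the arm cannot do raises env.Unreachable and nothing moves.
- env.close_job(): hands the job in, once; it reports no verdict.
Trained networks look in a picture, given as the dict that the camera call returned (one of the last four; its "shot" number tells which), for a name from the list of things; names that differ only in an ending like _2 or _b are one class to them, and where a whole thing is asked for, a point or a joint stands for the part that bears it (a point fixed in the world has none). Each returns a list of dicts, best first, with "score" (0 to 1); they miss things now and then, are a little off and sometimes report something else, mostly with a low value. They report only what shows in the picture. A call takes as long as a camera call. They do not tell look-alikes from the thing itself.
- env.search_frame(picture, thing): "xyz" ([x, y, z] in m, in world coordinates, good to about 4 mm: the middle of the surface that is visible of it).
- env.trace(picture, thing): "mask" (420x560 bool, what is visible of it).
The state is a dict: "clock": time; "joint_positions": joint angles; "qvel": joint speeds; "joint_torque": joint torques, N m; "position": TCP position; "tool_rot": TCP orientation; "force": force on the tool from outside, world axes, zero at the start; "wrist_torque": the same for the moment, N m; "opening": opening from 0.0 (shut) to 1.0 (fully open).
Only numpy, scipy, OpenCV 4.12 (cv2) and the standard library are available. Lean on these libraries where they do the work, as an engineer would, in place of code of your own. Each camera call takes 0.05 s, during which the arm holds its last target. There are 200 camera calls.

## Working session

There is one attempt and no reset: what is moved stays moved. The work goes in short steps, each a Python script; the robot and the scene stay as the last script left them, time stands still between calls to the robot, and variables do not carry over. Pictures are saved under pics/ and viewed, about 12 in all and at most 16, crops included, and the job is handed in when it is done.

```bash
mkdir -p pics; cat > h.py <<'E'
from workcell import env
import numpy as np, cv2
from scipy.spatial.transform import Rotation as R
np.set_printoptions(precision=4,suppress=True)
def cam(f):
    return np.array(f["position"]), f["orientation"]
def rot(f):
    o=np.array(f["orientation"],float)
    return o if o.shape==(3,3) else R.from_euler('xyz',o,degrees=True).as_matrix()
def ray(f,u,v):
    d=np.array([(u-f["cx"])/f["fx"],-(v-f["cy"])/f["fy"],-1.0])
    return np.array(f["position"]),rot(f)@d
def onz(f,u,v,z):
    p,d=ray(f,u,v); return p+d*(z-p[2])/d[2]
def proj(f,X):
    c=rot(f).T@(np.array(X)-np.array(f["position"]))
    return np.array([f["cx"]+f["fx"]*c[0]/-c[2], f["cy"]-f["fy"]*c[1]/-c[2]])
E
python3 - <<'E'
from h import *
fs={n:env.grab_frame(n) for n in("side","top")}
for n,f in fs.items():
    cv2.imwrite(f"pics/{n}0.png",f["image"])
    print(n,{k:v for k,v in f.items() if k!="image"})
for t in "chuck_head endmill_head facemill_head drillchuck_head cup1 cup2 cup3 cup4 slot divider_mid block handle unit oiler insertpot spanner".split():
    for n,f in fs.items():
        for d in env.search_frame(f,t)[:4]:
            print(t,n,round(d["score"],2),np.array(d["xyz"]),proj(f,d["xyz"]).round())
print(env.read_state(),env.tip_reach)
E
```

```text
side {'fx': 424.45688787035294, 'fy': 424.45688787035294, 'cx': 274.14103271105574, 'cy': 202.0380370614059, 'position': array([-0.0008,  0.5467,  0.8046]), 'orientation': array([  46.1471,   -1.1171, -138.4184]), 'shot': 1}
top {'fx': 497.58012473066276, 'fy': 497.58012473066276, 'cx': 286.4425170951108, 'cy': 206.46712247589858, 'position': array([ 0.254 , -0.0234,  1.4244]), 'orientation': array([ 10.878 ,  -1.6105, -88.5237]), 'shot': 2}
chuck_head side 0.29 [ 0.523  -0.4453  0.0017] [353. 148.]
endmill_head side 0.85 [0.244  0.3091 0.0196] [252. 380.]
endmill_head side 0.63 [0.5475 0.2759 0.0225] [164. 277.]
endmill_head side 0.6 [0.4322 0.2758 0.0223] [198. 308.]
endmill_head side 0.17 [ 0.5208 -0.4422  0.005 ] [353. 148.]
endmill_head top 0.9 [0.2504 0.2903 0.0235] [158. 300.]
endmill_head top 0.76 [0.547  0.2611 0.0253] [176. 195.]
endmill_head top 0.58 [0.4363 0.2638 0.0211] [173. 234.]
facemill_head side 0.81 [0.5382 0.385  0.0414] [123. 307.]
facemill_head top 0.82 [0.5481 0.3718 0.0512] [134. 192.]
drillchuck_head side 0.93 [0.4326 0.375  0.0252] [160. 339.]
drillchuck_he
[... 1548 characters left out ...]
ide 0.88 [0.7083 0.2286 0.0415] [137. 225.]
insertpot top 0.82 [0.7245 0.2268 0.0289] [192. 136.]
spanner side 0.64 [ 0.5232 -0.4422  0.0037] [353. 148.]
spanner top 0.92 [ 0.5295 -0.4512  0.009 ] [422. 210.]
{'clock': 1.7, 'joint_positions': array([-55.6579,  22.0402,   0.4537,  -0.001 , -68.4096, -14.8153]), 'qvel': array([-0.0904,  0.0072,  0.1325,  0.0036,  0.0199, -0.0085]), 'joint_torque': array([  0.001 , -39.046 ,  18.7623,   4.2245,   0.0155,  -0.    ]), 'position': array([ 0.2089, -0.589 ,  0.2396]), 'tool_rot': array([-90.0035,  -0.0019,  19.5264]), 'force': array([-0.8484,  0.3965,  0.074 ]), 'wrist_torque': array([ 0.012 , -0.0097,  0.0507]), 'opening': 1.0009441427576782} 0.017
```

View pics/top0.png

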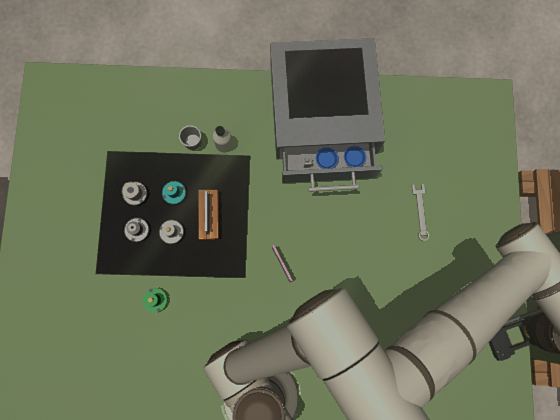

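View pics/side0.png

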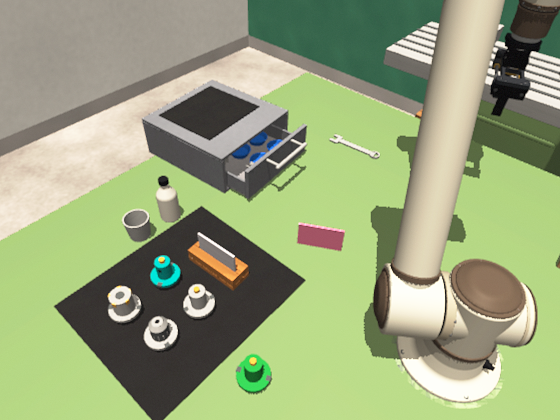

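Top view: facemill (134,192), drill chuck or chuck (136,229), steel end mill (171,231). The look-alikes are the turquoise tool (174,191), the green tool (155,300) and the pink plate (283,263). The aluminium plate stands in the block at (207,212). I'll confirm these in an enlarged crop.

```bash
python3 - <<'E'
from h import *
a=cv2.imread("pics/top0.png"); b=cv2.imread("pics/side0.png")
z=lambda i,x0,y0,w,h:cv2.resize(i[y0:y0+h,x0:x0+w],(400,300),interpolation=cv2.INTER_CUBIC)
m=np.vstack([np.hstack([z(a,100,150,133,100),z(b,95,225,160,120)]),np.hstack([z(a,265,120,133,100),z(b,200,100,133,100)])])
cv2.imwrite("pics/crop1.png",m)
E
```

```text
(no output)
```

View pics/crop1.png

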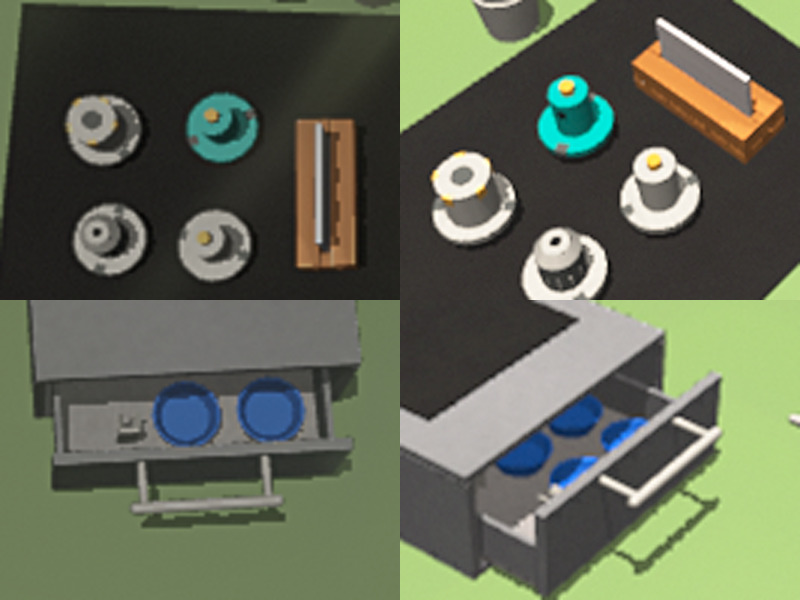

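The mat holds the facemill, the drill chuck (coned top) and the steel end mill, with no collet chuck. The turquoise tool at (174,191) is a look-alike. Aluminium plate confirmed. Next: where the unit and handle are.

```bash
python3 - <<'E'
from h import *
f=env.grab_frame("top"); s=env.grab_frame("side")
for u,v in((309.3,189.3),(359,186.3)): print("handle",onz(f,u,v,.098))
for u,v in((276.7,146.7),(385,140.7),(271,40.5),(376,39)): print("roof",onz(f,u,v,.122))
for u,v in((200+238/3,100+198/3),(200+315/3,100+130/3)): print("handle side",onz(s,u,v,.098))
for u,v in((200+73/3,100+178/3),(200+264/3,100+33/3)): print("roof side",onz(s,u,v,.122))
# plate top edge mask, z .002+.012+.070 (mat+slot bottom)
for n,g in(("top",f),("side",s)):
    t=env.trace(g,"divider_mid")
    for d in t[:3]:
        ys,xs=np.nonzero(d["mask"]); print(n,"div",d["score"],xs.mean(),ys.mean(),len(xs),cv2.minAreaRect(np.c_[xs,ys].astype(np.float32)))
print("plate top", [onz(f,*p,.084) for p in((100+320/3,150+124/3),(100+318/3,150+244/3))])
print("plate top side", [onz(s,*p,.084) for p in((95+260*.4,225+22*.4),(95+350*.4,225+80*.4))])
print("block top", [onz(f,100+a/3,150+b/3,.038) for a,b in((297,121),(354,120),(356,267),(297,267))])
for m,q in(("facemill",1),("drillchuck",1),("endmill",3)):
  for n,g in(("top",f),("side",s)):
    for d in env.trace(g,m+"_head")[:q]:
        ys,xs=np.nonzero(d["mask"]); print(m,n,d["score"],xs.mean(),ys.mean(),len(xs),xs.min(),xs.max(),ys.min(),ys.max())
E
```

```text
handle [ 0.5597 -0.1155  0.098 ]
handle [ 0.5725 -0.2521  0.098 ]
roof [ 0.6704 -0.0227  0.122 ]
roof [ 0.6979 -0.32    0.122 ]
roof [0.9848 0.0028 0.122 ]
roof [ 1.0019 -0.2977  0.122 ]
handle side [ 0.5582 -0.1246  0.098 ]
handle side [ 0.5716 -0.2501  0.098 ]
roof side [ 0.6612 -0.0255  0.122 ]
roof side [ 0.6914 -0.316   0.122 ]
top div 0.57 206.96938775510205 213.1122448979592 196 ((207.5, 212.5), (41.0, 5.0), 90.0)
top div 0.43 280.58620689655174 261.58620689655174 116 ((280.79998779296875, 262.6000061035156), (37.565940856933594, 3.577709197998047), 63.43495178222656)
side div 0.83 320.7894211576846 236.63672654690617 1002 ((320.16217041015625, 237.02703857421875), (48.6620979309082, 22.68705940246582), 9.462322235107422)
side div 0.82 216.4609523809524 251.7695238095238 525 ((216.8845977783203, 251.92306518554688), (48.5362663269043, 12.758103370666504), 33.690067291259766)
plate top [array([0.5481, 0.1658, 0.084 ]), array([0.4373, 0.1614, 0.084 ])]
plate top side [array([0.5427, 0.1693, 0.084 ]), array([0.4351, 0.1613, 0.084 ])]
block top [array([0.5604, 0.1942, 0.038 ]), ar
[... 152 characters left out ...]
437 123 146 182 204
facemill side 0.7 123.465872156013 304.6803900325027 923 108 141 287 321
drillchuck top 0.7 329.13603351955305 164.00977653631284 3580 281 381 143 190
drillchuck side 0.83 160.5889781859931 333.57979334098735 871 145 177 316 350
endmill top 0.9 174.3283261802575 191.90987124463518 466 162 186 180 203
endmill top 0.59 154.44251626898048 299.83731019522776 461 143 166 288 311
endmill top 0.55 171.15740740740742 231.53472222222223 432 160 182 220 243
endmill side 0.93 253.27534791252486 374.27534791252486 1006 236 270 355 392
endmill side 0.64 198.70906801007555 302.23929471032744 794 184 214 285 318
endmill side 0.56 164.62023460410558 273.14956011730203 682 151 179 257 287
```

```bash
cat >> h.py <<'E'
YAW=5.4
def ex(y=None): 
    a=np.radians(YAW if y is None else y); return np.array([np.cos(a),np.sin(a),0])
def jaw(a):
    "orientation, tool down, jaws along heading a (deg); picks the yaw with the wrist least turned"
    return [[-90,0,(a-90+180)%360-180],[-90,0,(a+90+180)%360-180]]
def best(p,a):
    c=[]
    for o in jaw(a):
        q=env.inverse_kinematics(list(p),o)
        if q is not None: c.append((abs(q[5]),o))
    return min(c,key=lambda t:t[0])[1]
E
python3 - <<'E'
from h import *
h=np.array([.5655,-.1855,.098]); o=best(h,YAW); print(o,env.inverse_kinematics(list(h),o))
env.gripper_to(.42,30); env.goto(h+[0,0,.1],o)
print(env.move_straight(h,force_limit=10),env.read_state()["position"])
env.gripper_to(0,30); st=env.read_state(); print(st["opening"],st["force"])
hit=env.move_straight(h-.19*ex(),rate=.08,force_limit=12)
st=env.read_state(); print(hit,st["position"],st["force"],st["clock"],(st["position"]-h)@ex())
E
```

```text
[-90, 0, 95.39999999999998] [ -2.5856  26.8637 -14.1994   0.     -48.9369   7.9856]
False [ 0.5662 -0.1859  0.0989]
0.1153760819108148 [-0.1366  1.1458  2.233 ]
True [ 0.4335 -0.1972  0.0984] [ 1.6877  0.5231 -1.4947] 8.175 -0.13252801633859834
```

```bash
cat >> h.py <<'E'
START=[-55.657,22.042,.453,0,-68.411,-14.817]
def z3(i,x0,y0,w,h): return cv2.resize(i[y0:y0+h,x0:x0+w],(w*4,h*4),interpolation=cv2.INTER_CUBIC)
E
python3 - <<'E'
from h import *
st=env.read_state(); p=st["position"]
print(env.move_straight(p-.01*ex(),rate=.02,force_limit=12),env.read_state()["position"])
env.gripper_to(.42); p=env.read_state()["position"]; env.move_straight(p+[0,0,.12],rate=.25)
env.set_joints(START)
f=env.grab_frame("top"); s=env.grab_frame("side")
cv2.imwrite("pics/top1.png",f["image"]); cv2.imwrite("pics/side1.png",s["image"])
cv2.imwrite("pics/drw.png",np.vstack([z3(f["image"],270,130,130,75)[:, :520],z3(s["image"],190,110,130,75)]))
for n,g in(("top",f),("side",s)):
  for t in("cup1","slot","handle","facemill_head","drillchuck_head","endmill_head"):
    for d in env.search_frame(g,t)[:4]:
        if d["score"]>.3: print(n,t,round(d["score"],2),np.array(d["xyz"]),proj(g,d["xyz"]).round(1))
  b=g["image"].astype(int); m=((b[...,0]>90)&(b[...,0]>2*b[...,2])&(b[...,0]>1.4*b[...,1])).astype(np.uint8)
  k,l,stt,c=cv2.connectedComponentsWithStats(m)
  for i in range(1,k):
    if stt[i,4]>20: print("blob",n,stt[i],c[i],onz(g,*c[i],.038))
E
```

```text
True [ 0.4335 -0.1972  0.0984]
top cup1 0.81 [ 0.5873 -0.1839  0.0193] [331.  186.8]
top slot 0.87 [ 0.5875 -0.184   0.0168] [330.9 186.9]
top handle 0.72 [ 0.5885 -0.188   0.0208] [332.5 186.3]
top facemill_head 0.8 [0.5442 0.3687 0.0523] [135.4 192.9]
top drillchuck_head 0.78 [0.4445 0.358  0.0236] [139.  229.7]
top endmill_head 0.85 [0.2532 0.294  0.0222] [156.8 299.4]
top endmill_head 0.67 [0.4348 0.2606 0.0243] [173.4 234.1]
top endmill_head 0.59 [0.5507 0.2587 0.0234] [176.9 194.1]
blob top [317 165  23  22 374] [328.2674 175.4733] [ 0.6161 -0.1736  0.038 ]
blob top [345 164  23  21 372] [356.3199 173.957 ] [ 0.6233 -0.2547  0.038 ]
blob top [348 190  22  22 365] [358.4658 200.8548] [ 0.5442 -0.2608  0.038 ]
blob top [319 192  23  22 382] [330.4215 202.5052] [ 0.5369 -0.1806  0.038 ]
side cup1 0.74 [ 0.5926 -0.174   0.0349] [281.  170.1]
side slot 0.82 [ 0.5912 -0.1724  0.0329] [281.  171.1]
side handle 0.77 [ 0.5966 -0.1724  0.0332] [279.5 170.2]
side facemill_head 0.73 [ 0.5149 -0.4432  0.0069] [355.3 147.7]
side facemill_head 0.62 [0.5381 0.3816 0.0401] [124.1 306. ]
side drillchuck_head 0.74 [0.4353 0.3735 0.0281] [159.4 337.2]
side drillchuck_head 0.5 [ 0.5946 -0.1673  0.0347] [278.9 170.9]
side endmill_head 0.85 [0.4333 0.2764 0.02  ] [198.  308.3]
side endmill_head 0.82 [0.5472 0.2761 0.0242] [164.  277.1]
blob side [281 146  22  14 252] [291.7937 152.5595] [ 0.62   -0.2546  0.038 ]
blob side [304 155  19  15 172] [311.6453 161.4244] [ 0.5507 -0.2615  0.038 ]
blob side [264 160  23  15 268] [275.2537 166.6269] [ 0.6123 -0.1716  0.038 ]
blob side [287 170  20  13 167] [295.7425 175.3593] [ 0.5448 -0.1817  0.038 ]
```

View pics/drw.png

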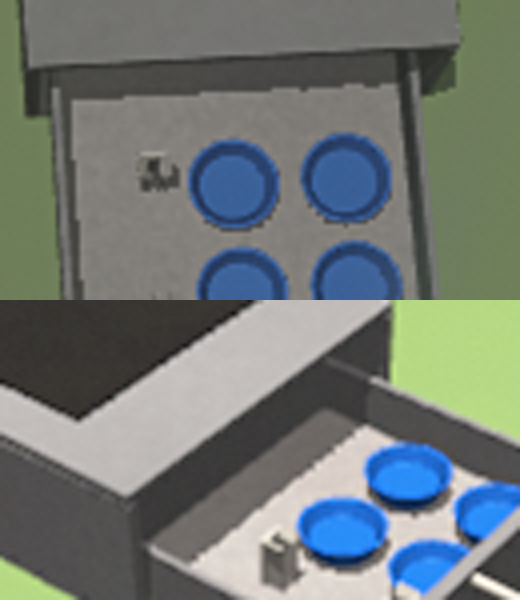

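The drawer is fully out and all four cups are visible. Next: both slot channels, from wider crops.

```bash
python3 - <<'E'
from h import *
a=cv2.imread("pics/top1.png"); b=cv2.imread("pics/side1.png")
z=lambda i,x0,y0,w,h:cv2.resize(i[y0:y0+h,x0:x0+w],(w*10,h*10),interpolation=cv2.INTER_CUBIC)
cv2.imwrite("pics/slot.png",np.hstack([z(a,288,160,40,60),z(b,248,155,40,60)]))
E
```

```text
(no output)
```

View pics/slot.png

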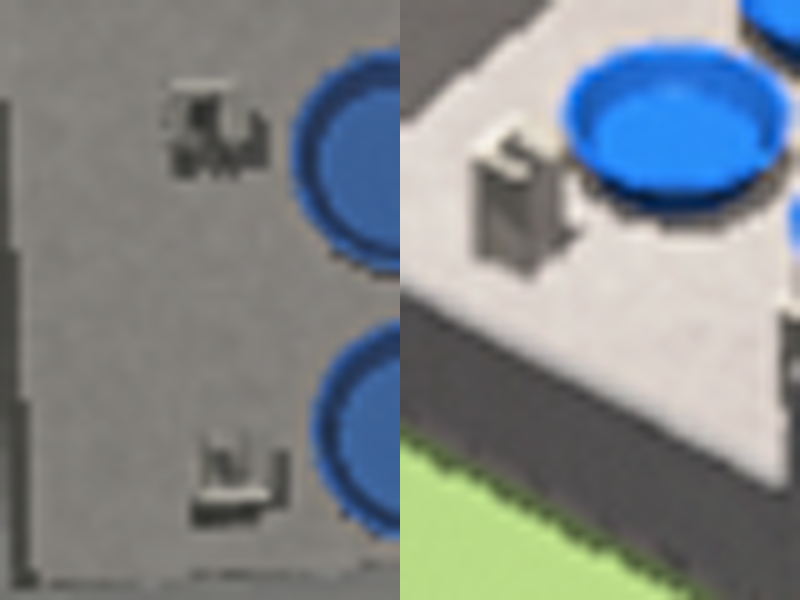

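```bash
python3 - <<'E'
from h import *
f=env.grab_frame("top"); s=env.grab_frame("side")
Y=5.1; e=ex(Y); n=np.array([-e[1],e[0],0])
G=np.array([.5790,-.217,0])
for z in(.055,.06,.065):
    a=onz(f,308.3,168.2,z); b=onz(f,311.1,209.7,z); m=(a+b)/2
    print(z,a,b,np.degrees(np.arctan2(*(a-b)[1::-1])),m,(m-G)@e,(m-G)@n)
# side: rear channel top corners; front channel glimpse
for u,v in((248+8,155+14.3),(248+13.3,155+15.5)): print("side top",onz(s,u,v,.06))
print("side base",[onz(s,248+13.3,155+27.8,z) for z in(.01,.015,.02)],[onz(s,248+7.5,155+26.,z) for z in(.01,.015,.02)])
E
```

```text
0.055 [ 0.6311 -0.1145  0.055 ] [ 0.5111 -0.1245  0.055 ] 4.744812127585397 [ 0.5711 -0.1195  0.055 ] 0.0008083491745031868 0.09778967345954583
0.06 [ 0.6297 -0.1142  0.06  ] [ 0.5102 -0.1241  0.06  ] 4.744812127585398 [ 0.57   -0.1192  0.06  ] -0.0003136762119414849 0.09824208674239364
0.065 [ 0.6284 -0.1139  0.065 ] [ 0.5092 -0.1238  0.065 ] 4.744812127585397 [ 0.5688 -0.1188  0.065 ] -0.0014357015983860475 0.09869450002524145
side top [ 0.6258 -0.1061  0.06  ]
side top [ 0.6116 -0.1123  0.06  ]
side base [array([ 0.6156, -0.1165,  0.01  ]), array([ 0.6118, -0.1124,  0.015 ]), array([ 0.6079, -0.1082,  0.02  ])] [array([ 0.633, -0.111,  0.01 ]), array([ 0.629 , -0.1069,  0.015 ]), array([ 0.625 , -0.1027,  0.02  ])]
```

```bash
cat >> h.py <<'E'
YC=5.1; E1=ex(YC); N1=np.array([-E1[1],E1[0],0])
G=np.array([.5790,-.217,0])
CUP={1:G-.04*E1-.041*N1,2:G-.04*E1+.041*N1,3:G+.04*E1-.041*N1,4:G+.04*E1+.041*N1}
RAD={"facemill":.022,"drillchuck":.0185,"endmill":.017}
def sil(f,x,y,z0,r):
    t=np.linspace(0,2*np.pi,40); m=np.zeros((420*4,560*4),np.uint8)
    for part in(((.023,0),(.030,.014),(.033,.014),(.033,.021)),((r,.021),(r,.065))):
        P=np.array([proj(f,(x+q*np.cos(a),y+q*np.sin(a),z0+h)) for q,h in part for a in t])
        cv2.fillConvexPoly(m,cv2.convexHull(((P+.5)*4).astype(np.int32)),1)
    ys,xs=np.nonzero(m); return np.array([xs.mean(),ys.mean()])/4-.4
def locate(f,name,z0=.002):
    out=[]
    for d in env.trace(f,name+"_head")[:5]:
        m=d["mask"]; A=m.sum()
        if A<150 or A>1400: continue
        ys,xs=np.nonzero(m); c=np.array([xs.mean(),ys.mean()])
        b,g,r=f["image"][m].mean(0)
        p=onz(f,*c,z0+.025)
        for _ in range(4):
            p=p+onz(f,*c,z0+.025)-onz(f,*sil(f,p[0],p[1],z0,RAD[name]),z0+.025)
        out.append((round(float(d["score"]),2),bool(g>1.25*r),int(A),p[:2].round(4),c.round(1)))
    return out
def pick(p,up=.046,op=.72,z0=.002):
    p=np.array([p[0],p[1],z0+up]); o=best(p,YC+90)
    env.gripper_to(op,35); env.goto(p+[0,0,.12],o)
    print("down hit",env.move_straight(p,rate=.12,force_limit=8))
    env.gripper_to(0,35); print("opening mm",env.read_state()["opening"]*87)
    env.move_straight(p+[0,0,.19],rate=.2)
def place(c,up=.046):
    p=np.array([c[0],c[1],.0265+up]); o=best(p,YC+90)
    env.goto(p+[0,0,.15],o); env.move_straight(p+[0,0,.025],rate=.2)
    hit=env.move_straight(p+[0,0,.0005],rate=.04,force_limit=8); st=env.read_state()
    print("place hit",hit,"dz",st["position"][2]-p[2],st["force"])
def look(*names):
    for n in("top","side"):
        f=env.grab_frame(n)
        for m in names:
            for l in locate(f,m): print(n,m,*l)
E
python3 - <<'E'
from h import *
look("facemill","drillchuck","endmill"); print(CUP, env.read_state()["clock"])
E
```

```text
top facemill 0.98 False 456 [0.5506 0.3806] [133.9 192.7]
top drillchuck 0.6 False 446 [0.445  0.3667] [136.2 229.7]
top endmill 0.85 False 433 [0.4427 0.2686] [171.1 231.5]
top endmill 0.77 True 378 [0.5565 0.27  ] [173.3 192.2]
top endmill 0.67 True 480 [0.2515 0.3006] [154.5 300. ]
side facemill 0.71 False 929 [0.5481 0.378 ] [123.6 304.6]
side drillchuck 0.64 False 833 [0.4404 0.3666] [160.6 333.9]
side endmill 0.83 True 664 [0.5533 0.2678] [164.9 272.7]
side endmill 0.71 False 795 [0.4399 0.2676] [198.7 302.4]
side endmill 0.71 True 1025 [0.2491 0.3009] [253.3 374.4]
{1: array([ 0.5428, -0.2614,  0.    ]), 2: array([ 0.5355, -0.1797,  0.    ]), 3: array([ 0.6225, -0.2543,  0.    ]), 4: array([ 0.6152, -0.1726,  0.    ])} 12.8167
```

```bash
cat >> h.py <<'E'
def release(name,up_to=.2):
    env.gripper_to(min(1,(2*RAD[name]+.014)/.087)); p=env.read_state()["position"]
    env.move_straight([p[0],p[1],p[2]+.15],rate=.25)
E
python3 - <<'E'
from h import *
pick((.4413,.2681),up=.049); place(CUP[3],up=.049)
E
```

```text
down hit False
opening mm 33.29595628856941
place hit False dz 0.001395884742386555 [ 2.9986 -3.4975 -1.0499]
```

```bash
python3 - <<'E'
from h import *
release("endmill"); print(env.read_state()["clock"])
env.goto([.45,.1,.3],best([.45,.1,.3],95.1))
f=env.grab_frame("top"); s=env.grab_frame("side")
for n,g in(("top",f),("side",s)):
    for z in(.0265,): 
        for l in locate(g,"endmill",z): print(n,"z.0265",*l)
    for m in("facemill","drillchuck"):
        for l in locate(g,m): print(n,m,*l)
cv2.imwrite("pics/a1.png",np.hstack([z3(f["image"],280,140,100,100),z3(s["image"],230,110,100,100)]))
E
```

```text
24.4417
top z.0265 0.67 False 407 [ 0.6221 -0.2545] [356.5 173.8]
top z.0265 0.18 False 430 [0.7157 0.2277] [190.1 136.9]
top facemill 0.49 False 242 [0.5615 0.3881] [131.6 188.9]
side z.0265 0.88 True 1040 [0.2412 0.3083] [253.4 374.3]
side z.0265 0.87 False 383 [ 0.6227 -0.2597] [292.5 147.3]
side facemill 0.61 False 904 [0.5463 0.3778] [124.2 305.1]
side drillchuck 0.8 False 930 [0.4402 0.3675] [160.3 334.3]
```

View pics/a1.png

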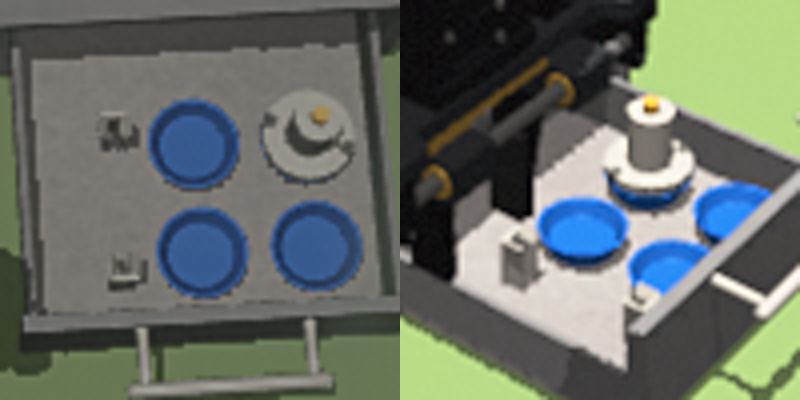

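End mill is seated upright in cup3, the rear-right one. Next is the facemill.

```bash
python3 - <<'E'
from h import *
pick((.5490,.3790),op=.8); place(CUP[1]); release("facemill")
look("drillchuck"); print(env.read_state()["clock"])
E
```

```text
down hit False
opening mm 43.32489206759188
place hit False dz 0.0011852982626388842 [ 2.5951 -4.3192 -1.4927]
top drillchuck 0.64 False 442 [0.4459 0.366 ] [136.5 229.4]
side drillchuck 0.61 False 886 [0.441  0.3663] [160.6 333.7]
37.05
```

```bash
python3 - <<'E'
from h import *
pick((.4433,.3662),up=.045); place(CUP[2],up=.045); release("drillchuck")
env.set_joints(START)
f=env.grab_frame("top"); s=env.grab_frame("side")
for n,g in(("top",f),("side",s)):
    for m in RAD:
        for l in locate(g,m,.0265): print(n,m,*l)
z=lambda i,x0,y0,w,h:cv2.resize(i[y0:y0+h,x0:x0+w],(400,300),interpolation=cv2.INTER_CUBIC)
i=f["image"];j=s["image"]
cv2.imwrite("pics/a2.png",np.vstack([np.hstack([z(i,280,140,100,75),z(j,240,125,100,75)]),np.hstack([z(i,100,150,133,100),z(j,180,225,80,60)])]))
print(env.read_state()["clock"])
E
```

```text
down hit False
opening mm 36.37696906145593
place hit False dz 0.0015696539616274624 [ 4.0229 -3.1196 -0.6605]
top facemill 0.66 False 393 [ 0.544  -0.2613] [359.1 200.4]
top drillchuck 0.93 False 434 [ 0.5365 -0.1803] [330.6 202.2]
top endmill 0.86 False 432 [ 0.6234 -0.2544] [356.5 173.4]
top endmill 0.79 True 512 [0.253  0.2954] [154.4 299.4]
top endmill 0.78 True 444 [0.5515 0.2649] [173.3 192.1]
side facemill 0.9 False 361 [ 0.5491 -0.2687] [314.1 155.4]
side drillchuck 0.6 False 328 [ 0.5397 -0.1805] [297.2 171.9]
side endmill 0.88 False 382 [ 0.6231 -0.2597] [292.4 147.2]
side endmill 0.88 True 1060 [0.2411 0.3081] [253.4 374.3]
side endmill 0.66 False 1116 [0.4606 0.1885] [218.6 267.4]
side endmill 0.6 True 713 [0.5349 0.2771] [164.9 273.1]
49.75
```

View pics/a2.png

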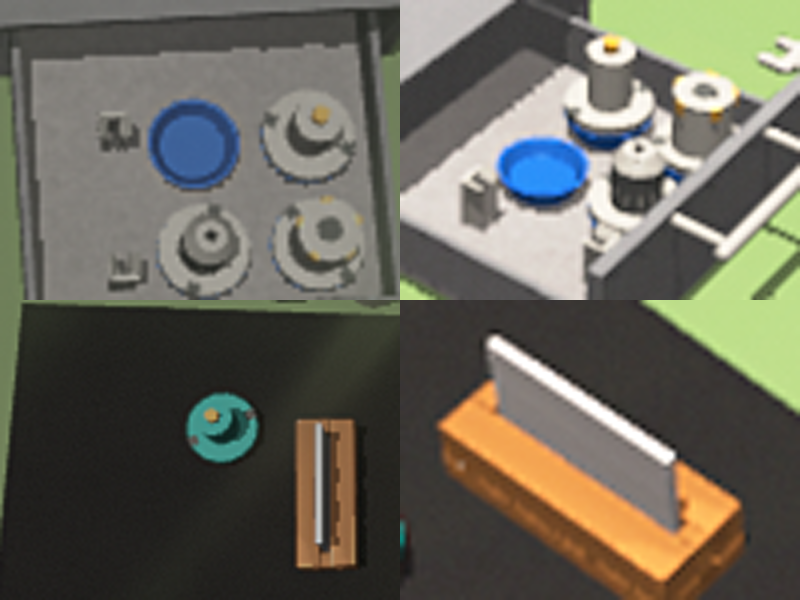

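```bash
python3 - <<'E'
from h import *
f=env.grab_frame("top"); s=env.grab_frame("side"); i=f["image"].astype(int).sum(2)
# handle bar rows: brightest profile centroid per column
P=[]
for u in range(318,358,3):
    col=i[228:246,u].astype(float); k=int(col.argmax()); w=col[max(k-2,0):k+3]-col.min(); P.append(onz(f,u,228+max(k-2,0)+(w*np.arange(len(w))).sum()/w.sum(),.101))
P=np.array(P); print("handle along E1 top:",(P@E1).mean(),(P@E1).std(),"gripped:",np.array([.4335,-.1972,0])@E1)
print("plate side",[onz(s,*p,.084) for p in((198,233.4),(234.4,257))])
print("plate top",[onz(f,*p,.084) for p in((100+320/3,150+124/3),(100+318/3,150+244/3))])
a=np.array([.491,.1643,.024+.045]);print(env.read_state()["clock"],best(a,93.6),env.inverse_kinematics(list(a),best(a,93.6)))
E
```

```text
handle along E1 top: 0.41482694607192233 0.00022658057017850742 gripped: 0.41425384651350633
plate side [array([0.5453, 0.17  , 0.084 ]), array([0.4361, 0.1622, 0.084 ])]
plate top [array([0.5481, 0.1658, 0.084 ]), array([0.4373, 0.1614, 0.084 ])]
49.85 [-90, 0, -176.39999999999998] [ 36.4786  22.9604 -26.8637   0.     -40.1759  57.1214]
```

```bash
python3 - <<'E'
from h import *
a=np.array([.4922,.1645,.076]); o=best(a,93.6)
env.gripper_to(.36,40); env.goto(a+[0,0,.12],o); print(env.move_straight(a,rate=.1,force_limit=8))
env.gripper_to(0,40); st=env.read_state(); print(st["opening"]*87,st["force"])
print(env.move_straight(a+[0,0,.10],rate=.1)); 
S=np.array([.5705,-.1190,0]); p=S+[0,0,.20]; o=best(p,YC+90)
env.move_straight(a+[0,0,.17],rate=.2); env.goto(p,o); env.move_straight(S+[0,0,.132],rate=.15)
f=env.grab_frame("top"); s=env.grab_frame("side"); st=env.read_state(); print(st["position"],st["tool_rot"],st["force"],st["clock"])
cv2.imwrite("pics/p1.png",np.hstack([z3(f["image"],280,140,100,100),z3(s["image"],220,120,100,100)]))
E
```

```text
False
5.71332178726179 [-0.3847 -0.2045  1.3336]
False
[ 0.5716 -0.119   0.1335] [-90.0265  -0.1728   5.1275] [ 0.6578 -0.8001 -1.2297] 59.8167
```

View pics/p1.png

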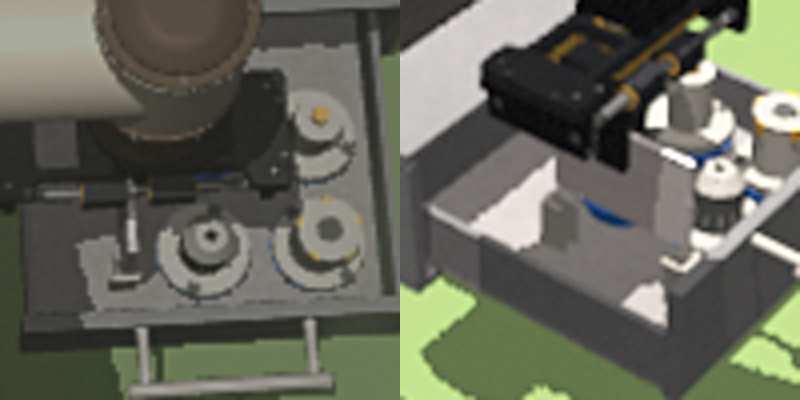

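Plate hangs over the slot with its front end just behind the front channel, at about (313,203) in the top view. Lowering under force control.

```bash
python3 - <<'E'
from h import *
f=env.grab_frame("top"); print("plate front end",onz(f,313,203,.1415))
S=np.array([.5705,-.1190,0])
hit=env.move_straight(S+[0,0,.070],rate=.03,force_limit=6); st=env.read_state()
print(hit,st["position"],st["force"],st["wrist_torque"],st["opening"]*87)
E
```

```text
plate front end [ 0.513  -0.1228  0.1415]
True [ 0.5712 -0.1191  0.1188] [0.2011 0.9151 3.7953] [ 0.2514  0.1386 -0.1149] 6.026352190824093
```

```bash
python3 - <<'E'
from h import *
S=np.array([.5705,-.1190,0])
for dx,dy in((.002,0),(.002,.001),(.002,-.001),(.0035,0),(.0035,.0015),(0,.0015),(0,-.0015),(.002,.0025),(.002,-.0025)):
    q=S+dx*E1+dy*N1
    env.move_straight(q+[0,0,.125],rate=.05)
    hit=env.move_straight(q+[0,0,.070],rate=.03,force_limit=6); st=env.read_state()
    print(dx,dy,hit,st["position"],st["force"],st["wrist_torque"],st["opening"]*87,st["clock"])
    if st["position"][2]<.105: break
E
```

```text
0.002 0 True [ 0.5729 -0.1188  0.0802] [0.0433 0.5325 3.0704] [ 0.1122 -0.2941  0.0095] 5.700861602925594 62.3167
```

```bash
python3 - <<'E'
from h import *
p=env.read_state()["position"]
print(env.move_straight(p-[0,0,.012],rate=.02,force_limit=12)); st=env.read_state(); print(st["position"],st["force"])
env.gripper_to(.22); env.dwell(.3); p=env.read_state()["position"]
env.move_straight([p[0],p[1],.2],rate=.15); env.set_joints(START)
f=env.grab_frame("top"); s=env.grab_frame("side")
cv2.imwrite("pics/p2.png",np.hstack([z3(f["image"],280,140,100,100),z3(s["image"],230,120,100,100)]))
print(env.read_state()["clock"])
E
```

```text
True
[ 0.5736 -0.1188  0.0802] [-0.1273 -0.3227  4.0077]
66.6333
```

View pics/p2.png

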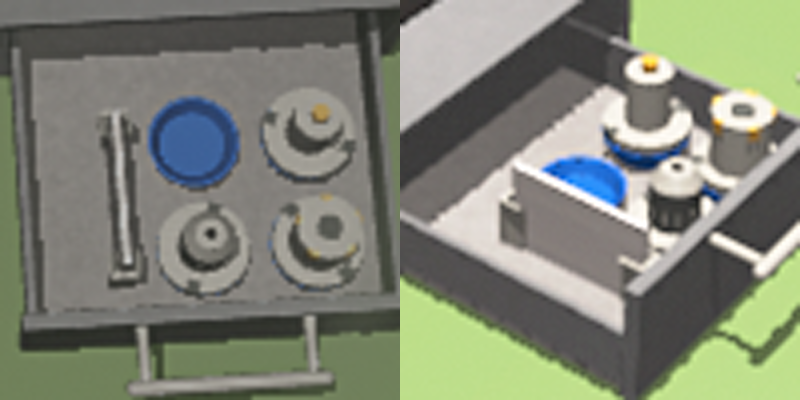

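```bash
python3 - <<'E'
from h import *
q=np.array([.5725,-.1188,0]); o=best(q+[0,0,.2],YC+90)
env.gripper_to(0,30); env.goto(q+[0,0,.2],o); env.move_straight(q+[0,0,.125],rate=.15)
for d in(0,.035,-.035):
    r=q+d*E1
    env.move_straight(r+[0,0,.118],rate=.1)
    h=env.move_straight(r+[0,0,.092],rate=.03,force_limit=14); st=env.read_state()
    print(d,h,"tip z",st["position"][2]-.017,st["force"])
    env.move_straight(r+[0,0,.118],rate=.1)
f=env.grab_frame("side"); print(env.read_state()["clock"])
E
```

```text
0 True tip z 0.08841330323245775 [-0.0128  1.0285  4.6942]
0.035 True tip z 0.08843898761214904 [0.0585 0.0613 4.9257]
-0.035 True tip z 0.0883928944809452 [0.5358 0.1407 4.9891]
74.2083
```

Plate top reads 88.4 mm at three points under 14 N, so it is level and firmly down. Pushing the drawer shut.

```bash
python3 - <<'E'
from h import *
p=env.read_state()["position"]; env.move_straight([p[0],p[1],.24],rate=.25)
h=np.array([.4335,-.1972,.0984]); o=best(h,5.1)
env.gripper_to(.42,25); env.goto(h+[0,0,.12],o); print(env.move_straight(h,force_limit=10))
env.gripper_to(0,25); print(env.read_state()["opening"]*87)
h=env.read_state()["position"]
print(env.move_straight(h+.19*E1,rate=.08,force_limit=14),env.read_state()["position"])
print(env.move_straight(h+.225*E1,rate=.03,force_limit=14)); st=env.read_state()
print(st["position"],(st["position"]-h)@E1,st["force"])
env.gripper_to(.42); p=env.read_state()["position"]; env.move_straight([p[0],p[1],.24],rate=.2); env.set_joints(START)
f=env.grab_frame("top"); s=env.grab_frame("side")
cv2.imwrite("pics/e1t.png",f["image"]);cv2.imwrite("pics/e1.png",np.hstack([z3(f["image"],270,100,100,120),z3(s["image"],200,90,100,120)]))
print(env.read_state()["clock"])
E
```

```text
False
10.026598970570076
False [ 0.6234 -0.1806  0.099 ]
True
[ 0.6427 -0.1789  0.099 ] 0.2091849808076509 [-1.3198 -0.1086  4.0455]
85.95
```

View pics/e1.png

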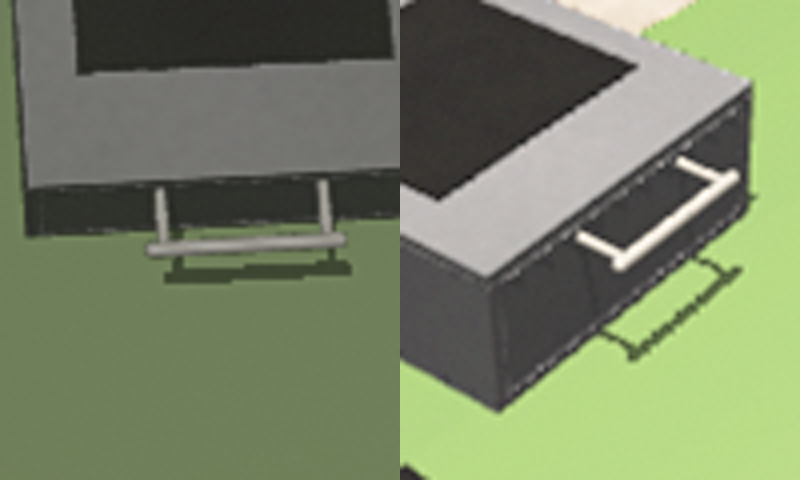

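The drawer looks shut, with 209.2 of 210 mm travelled. I'll make one more firm push on the bar with closed fingers, then hand in.

```bash
python3 - <<'E'
from h import *
h=np.array([.6427,-.1789,.099])-.045*E1; o=best(h,5.1)
env.gripper_to(0,30); env.goto(h+[0,0,.12],o); env.move_straight(h,force_limit=10)
a=env.read_state()["position"]
print(env.move_straight(h+.06*E1,rate=.03,force_limit=20)); st=env.read_state(); print((st["position"]-h)@E1,st["force"])
p=st["position"]; env.move_straight(p-.03*E1,rate=.1); env.move_straight(p-.03*E1+[0,0,.13],rate=.2); env.set_joints(START); env.dwell(.5)
f=env.grab_frame("top"); 
b=cv2.imread("pics/e1t.png"); print("diff",(np.abs(f["image"].astype(int)-b).sum(2)>60)[:230,:400].sum())
for t in("oiler","insertpot","spanner","endmill_head"): print(t,[(round(d["score"],2),np.array(d["xyz"])) for d in env.search_frame(f,t)[:2]])
print(env.read_state()["clock"]); env.close_job()
E
```

```text
True
0.03033620572661016 [-0.5804 -0.5922  0.7969]
diff 0
oiler [(0.56, array([0.6954, 0.1289, 0.0826]))]
insertpot [(0.82, array([0.721 , 0.2294, 0.03  ])), (0.72, array([0.4928, 0.1625, 0.0369]))]
spanner [(0.91, array([ 0.5291, -0.4513,  0.0088])), (0.33, array([ 0.6811, -0.1715,  0.0813]))]
endmill_head [(0.79, array([0.2493, 0.2898, 0.0254])), (0.63, array([0.5494, 0.2597, 0.0256]))]
95.0417
the job is handed in; nothing more can be done
```

I did the whole job in order and handed it in at about 95 s of the 210 s allowed. The drawer was pulled out to its stop, the tools and the plate were put in, and the drawer was pushed shut.

- **Tools:** The collet chuck was absent, so there were three. The end mill is in cup3, the facemill in cup1 and the drill chuck in cup2. The pictures before closing showed all three upright with their flanges at the rims.
- **Divider plate:** The first try stopped on a channel's top edge. After a 2 mm shift along the slot it went down. Pressing its top at three points with 14 N gave the same height, 88.4 mm, each time, so it is level and not caught. I did not measure the drawer's floor height directly.
- **Drawer:** The push to shut travelled 209.2 mm of the nominal 210 mm before stopping. A second push with a 20 N limit moved nothing, and the picture showed no change.
- **Other things:** The oiler, insert pot, spanner and both look-alike end mills read where they started. I did not check the pink plate at the end, but I never worked near it.

**Not confirmed:** I could not see inside the drawer once it was shut, so the tools and plate staying in place rests on the pictures before closing and the slow push (0.08 m/s at most). The side camera placed the seated tools up to about 7 mm from the top camera; I took this as coming from the drawer front hiding part of them.

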